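Release and unload the slide stainer

ROBOT

A 6-joint arm with a two-finger parallel gripper is mounted at the origin on a cart in front of the work surface, level with it; the furniture and walls round the work are solid. World frame = base frame: x ahead of the robot, y to its left, z up, the work surface at z = 0. Lengths are in m, angles in rad, forces in N, time in s.
With the tool pointing down it reaches from about 0.225 to 0.875 m from the base axis. Payload 3.4 kg.
Tool frame: the origin (TCP) lies midway between the tips of the shut fingers; the grasp point (between the pads) lies 19 mm behind it (manip.pinch_z is the distance from the TCP to the grasp point, in m); z points along the fingers, y is the line along which they close (so a half turn about z gives the same grasp; the last joint's range is limited). The gripper opens to 85 mm and grips with 20 to 120 N. Pads are 22 mm wide; open, the fingers measure 114 mm over their backs; the gripper's body (76 mm by 85 mm) begins 54 mm behind the grasp point. The pads swing forward as they close: fully open they stand 13 mm farther back than shut.
Start: joints at [1.221, 0.276, 1.505, -0, 1.361, -0.121], TCP at [0.13, 0.56, 0.231] pointing down, gripper open.
Joint ranges: [-2.89, 2.89], [-0.75, 2.08], [0.22, 2.7], [-1.18, 4.32], [0.11, 2.71], [-2.7, 2.7]. Speed limits (rad/s): [2.57, 2.57, 3.14, 3.14, 3.14, 3.14].

INTERFACE

Orientations are given as a unit quaternion [w, x, y, z].
In Python, from rig import manip gives the robot as it stands.
- The arm moves only by the tool carry_out, never from a script. Its arguments are lists of equal length, an entry for each row: "delta_pos": the shift along the tool's x, y, z scaled (see below), a list of three; "turn": the turn, a rotation vector about the tool's x, y, z scaled (see below), a list of three; "claw": the closure, from -1 (fully open) to 1 (shut). A call has 1 to 12 rows; each row is the pose to reach, as a shift and turn from the pose commanded when the call began, along the tool's axes at that moment; what a row does not reach only later rows make up. The controller multiplies each number of a shift by 400 mm and each number of a turn by 30 degrees. A row lasts 1/10 s, in which the tool goes at most 50 mm and 8.59 degrees, less where a joint would pass 70% of its speed; a pose out of reach is approached as far as the arm can. A call with a number of a shift or a turn outside -1 to 1 is refused whole. A call with a gripper value outside its range is refused whole. The fingers move at their own pace and stop on an object; "force" is the grip in N (left out, the last holds). Time passes only in rows, so rows that repeat a pose let the fingers close. It gives the time, the measured TCP pose, the force, the opening and the grip force at its end, in the units of the state.
- manip.get_state(): the state, without advancing time (a new reading comes with each control period).
- manip.get_image(name): name is "scene" or "top"; returns a dict with "image" (420x560x3 uint8, red, green, blue), "z_map" (420x560 float32, m along the optical axis (not along the pixel's ray), 0 where there is no reading), "fx", "fy", "cx", "cy" (pixels), "world_to_cam" (4x4, takes a point from world to camera coordinates). Camera axes: x right, y down, z forward; pixel columns grow to the right and rows downward; lengths in m; the calibration is good to about 2 mm. A picture is of the moment at which its call begins.
- manip.sign_off(): hands the job in; it is judged then, once.
Trained networks look in the newest picture that a camera, given by its name, has taken for a name from the list of things; names that differ only in an ending like _2 or _b are one class to them, and where a whole thing is asked for, a point or a joint stands for the part that bears it (a point fixed in the world has none). Each returns a list of dicts, best first, with "score" (0 to 1); they miss things now and then, are a little off and sometimes report something else, mostly with a low value. They report only what shows in the picture. A call takes as long as a camera call. They do not tell look-alikes from the thing itself.
- manip.spot_in(camera, query): "point" ([x, y, z] in m, in world coordinates, good to about 4 mm: the middle of the surface that is visible of it).
- manip.place_of(camera, query): "point" ([x, y, z] in m, in world coordinates, good to about 4 mm: a listed point, or the origin of a listed thing).
The state is a dict: "clock": time; "qpos": joint angles; "qd": joint speeds; "effort": joint torques, N m; "position": TCP position; "ee_rot": TCP orientation; "contact_force": force on the tool from outside, world axes, zero at the start; "moment": the same for the moment, N m; "width": finger opening in m; "gripper_force": force on a finger pad.
Only numpy, scipy, OpenCV 4.12 (cv2) and the standard library are available. Lean on these libraries where they do the work, as an engineer would, in place of code of your own. Each camera call takes 0.05 s, during which the arm holds its last target. There are 200 camera calls.

TASK

Release the slide stainer by pressing four of its six keys down fully, one at a time and in this order: far-left, near-middle, far-right, near-left (as seen from the front of the stainer; leave the other two alone). Then swing its gate wide open by the post and leave it open, lift the slide carrier out upright, stand it on the bare worktop and let go to change your grip, then take it by its other pair of sides and lower it, without dropping it, fully home into the draining stand. Do not shove the other things on the bench about.

Things in the scene. Friction and masses are not known exactly. Their poses are not given: they have to be found in the camera images.
- stainer: The slide stainer: fixed white box 105 mm deep (its x, +x to its back) and 205 mm wide (its y, +y = left seen from its front), flat top 64 mm above the worktop. Origin: centre of its underside. Right part (y -102.5 to 25.5 mm): key deck; left: open-topped bay, floor 12 mm above the worktop (18 mm behind the carrier), gate in front. Its front faces the robot, turned up to 0.35 rad either way
- gate (a joint): opening angle of the gate (rad): 0 closed (start), 1.75 fully open. Aluminium panel 6 mm thick, 71 mm wide, across the front of the bay, upper edge 63 mm above the worktop; upright hinge at the bay's left front corner, so that the other end swings out to the stainer's front and round to the left (clockwise from above). Light friction (0.03 N m): it stays where it is left
- gate_post (a point): the gate's handle: upright steel post, 12 mm in diameter, on the gate's top edge near its free end, 59.5 mm from the hinge; its top is 97 mm above the worktop; the point lies on its axis, 80 mm above the worktop; can be pinched from above. Moves with the gate
- gate_hinge (a point): point on the gate's upright hinge axis, 64 mm above the worktop
- key_far_left_top (a point): centre of the top face of the far-left key: one of six equal white square keys 18 mm wide, top 71 mm above the worktop (7 mm above the deck), in two rows (far, near) of three (left, middle, right) as seen from the front of the stainer, 36 mm from centre to centre; the point goes down with the key
- key_far_left (a joint): depth of the far-left key (m): 0 up, 0.005 fully down; spring about 1 N at the start and 4 N fully down; it comes back up by itself
- key_far_middle_top (a point): centre of the top face of the far-middle key: one of six equal white square keys 18 mm wide, top 71 mm above the worktop (7 mm above the deck), in two rows (far, near) of three (left, middle, right) as seen from the front of the stainer, 36 mm from centre to centre; the point goes down with the key
- key_far_middle (a joint): depth of the far-middle key (m): 0 up, 0.005 fully down; spring about 1 N at the start and 4 N fully down; it comes back up by itself
- key_far_right_top (a point): centre of the top face of the far-right key: one of six equal white square keys 18 mm wide, top 71 mm above the worktop (7 mm above the deck), in two rows (far, near) of three (left, middle, right) as seen from the front of the stainer, 36 mm from centre to centre; the point goes down with the key
- key_far_right (a joint): depth of the far-right key (m): 0 up, 0.005 fully down; spring about 1 N at the start and 4 N fully down; it comes back up by itself
- key_near_left_top (a point): centre of the top face of the near-left key: one of six equal white square keys 18 mm wide, top 71 mm above the worktop (7 mm above the deck), in two rows (far, near) of three (left, middle, right) as seen from the front of the stainer, 36 mm from centre to centre; the point goes down with the key
- key_near_left (a joint): depth of the near-left key (m): 0 up, 0.005 fully down; spring about 1 N at the start and 4 N fully down; it comes back up by itself
- key_near_middle_top (a point): centre of the top face of the near-middle key: one of six equal white square keys 18 mm wide, top 71 mm above the worktop (7 mm above the deck), in two rows (far, near) of three (left, middle, right) as seen from the front of the stainer, 36 mm from centre to centre; the point goes down with the key
- key_near_middle (a joint): depth of the near-middle key (m): 0 up, 0.005 fully down; spring about 1 N at the start and 4 N fully down; it comes back up by itself
- key_near_right_top (a point): centre of the top face of the near-right key: one of six equal white square keys 18 mm wide, top 71 mm above the worktop (7 mm above the deck), in two rows (far, near) of three (left, middle, right) as seen from the front of the stainer, 36 mm from centre to centre; the point goes down with the key
- key_near_right (a joint): depth of the near-right key (m): 0 up, 0.005 fully down; spring about 1 N at the start and 4 N fully down; it comes back up by itself
- carrier_mid (a point): centre of the slide carrier: white rack of upright glass slides, a block of 42 mm (its x) by 54 mm (its y) by 52 mm high (its z), 0.12 kg, loose in the bay, its x along the stainer's x: sides 2.5 mm from the bay's walls, front 4 mm behind the gate, 38 mm clear behind. Its top is level with the walls: in the bay only its front and back can be gripped, with the gate open
- stand: Draining stand: fixed steel, base 66 (its x) by 74 (its y) by 10 mm high; origin: centre of its underside. Upright cheeks 48 mm apart along its x take the carrier's 42 mm; they rise to 61 mm, their flared lips to 69 mm above the worktop. Its y ends are open but for low stops (15 mm high, 61 mm apart) that take the carrier's 54 mm: seat it from there. It and the tape roll may swap places
- stand_seat (a point): where the carrier's underside rests: centre of the stand's base, 10 mm above the worktop; axes as the stand's; the carrier's x lies along its x, either way round. (The worktop round here is bare from 0.40 to 0.56 m ahead of the robot, but for the things listed)
- tape_roll: roll of tape lying flat, 104 mm across, 25 mm high; bystander, loose; origin: centre of its underside
- dropper_bottle: amber dropper bottle, 34 mm across, 102 mm high; bystander, loose; origin: centre of its underside
- ointment_pot: ointment pot, 63 mm across, 34 mm high; bystander, loose; origin: centre of its underside
- lab_timer: wind-up timer, 64 x 64 x 43 mm; bystander, loose; origin: centre of its underside
- marker_black: marker pen lying along its y, 17 x 135 x 16 mm; bystander, loose; origin: centre of its underside
Things that resemble listed ones, but are neither listed nor needed, are in the scene too. What is shaped like the part that bears carrier_mid but red is not meant.

How it is judged:
On the way, in this order (a step that is already met when the one before it is completed fails the run):
1. the far-left key is pressed down, alone (value of joint key_far_left above 0.004 m and value of joint each of key_far_middle, key_far_right, key_near_left, key_near_middle, key_near_right below 0.0025 m), for 0.04 s.
2. the near-middle key is pressed down, alone (value of joint key_near_middle above 0.004 m and value of joint each of key_far_left, key_far_middle, key_far_right, key_near_left, key_near_right below 0.0025 m), for 0.04 s.
3. the far-right key is pressed down, alone (value of joint key_far_right above 0.004 m and value of joint each of key_far_left, key_far_middle, key_near_left, key_near_middle, key_near_right below 0.0025 m), for 0.04 s.
4. the near-left key is pressed down, alone (value of joint key_near_left above 0.004 m and value of joint each of key_far_left, key_far_middle, key_far_right, key_near_middle, key_near_right below 0.0025 m), for 0.04 s.
5. the gate is swung wide open, with all keys up (value of joint gate above 1.25 rad and value of joint each of key_far_left, key_far_middle, key_far_right, key_near_left, key_near_middle, key_near_right below 0.0025 m), for 0.1 s.
6. the carrier is lifted out of the bay, upright (z of carrier_mid in the frame of stainer above 0.095 m and angle between carrier_mid's own z axis and vertical below 0.3 rad), for 0.05 s.
7. the carrier stands on the bare worktop, let go (height (world z) of carrier_mid below 0.03 m and angle between carrier_mid's own z axis and vertical below 0.1 rad and contact force between the fingers and carrier below 0.05 N and linear speed of carrier below 0.03 m/s), for 0.15 s.
8. the carrier is taken up again (height (world z) of carrier_mid above 0.045 m and contact force between the fingers and carrier above 0.5 N), for 0.1 s.
At the end, for the whole second after the job is handed in: The carrier stands upright in the draining stand on its base (centre within 7 mm of the stand's centre, height within about 4 mm, aligned within 0.15 rad), at rest and let go; the gate is still open more than 1.2 rad; all keys are up (horizontal distance between carrier_mid and stand below 0.007 m and z of carrier_mid in the frame of stand between 0.032 and 0.039 m and angle between the x axis of carrier_mid and the x axis of stand, either way round below 0.15 rad and angle between carrier_mid's own z axis and vertical below 0.06 rad and linear speed of carrier below 0.02 m/s and value of joint gate above 1.2 rad and value of joint each of key_far_left, key_far_middle, key_far_right, key_near_left, key_near_middle, key_near_right below 0.0025 m); the robot touches nothing.
It fails at once if a key that is not in the sequence (far-middle, near-right) is pressed (value of joint any of key_far_middle, key_near_right above 0.003 m).
It fails at once if the carrier is tipped over (angle between carrier_mid's own z axis and vertical above 0.7 rad).
It fails at once if the carrier is dropped (contact force between the fingers and carrier below 0.05 N and linear speed of carrier above 0.45 m/s).
It fails at once if another thing on the bench is shoved more than 30 mm (distance of any of tape_roll, dropper_bottle, ointment_pot, lab_timer, marker_black from where it was at the start of the episode above 0.03 m).
It also fails if it takes over 72 s, if anything falls off the work surface, if the arm or the gripper's body presses on something with over 40 N, if the wrist force passes 120 N, or if a joint passes its speed limit or range.

## Working session

There is one attempt and no reset: what is moved stays moved. The work goes in short steps, Python scripts to look and compute and a tool call to move; the robot and the scene stay as the last step left them, time stands still between calls to the robot, and variables do not carry over. Pictures are saved under pics/ and viewed, at most 10 in all, crops included, and the job is handed in when it is done.

Besides the shell and the picture viewer there is one more tool, called after ">>>" as name(argument=value, ...) on one line, values as JSON. carry_out: Moves the arm, as the interface text tells. Shifts and turns lie within -1 to 1; 1 stands for 400 mm of shift or 30 degrees of turn. Its arguments: {"type":"object","properties":{"delta_pos":{"type":"array","items":{"type":"array","items":{"type":"number","minimum":-1,"maximum":1}}},"turn":{"type":"array","items":{"type":"array","items":{"type":"number","minimum":-1,"maximum":1}}},"claw":{"type":"array","items":{"type":"number"}},"force":{"type":"number"}},"required":["delta_pos","turn","claw"]}

```bash
mkdir -p pics; ls; cat > h.py <<'E'
import numpy as np, cv2
from rig import manip
from scipy.spatial.transform import Rotation as R
def cloud(im):
    z=im["z_map"]; v,u=np.mgrid[:z.shape[0],:z.shape[1]]
    p=np.stack([(u-im["cx"])/im["fx"]*z,(v-im["cy"])/im["fy"]*z,z,np.ones_like(z)],-1)
    w=(p@np.linalg.inv(im["world_to_cam"]).T)[...,:3]; w[z==0]=np.nan
    return w
def pix(im,p):
    c=im["world_to_cam"]@np.r_[p,1]; return im["fx"]*c[0]/c[2]+im["cx"], im["fy"]*c[1]/c[2]+im["cy"]
def save(im,n): cv2.imwrite("pics/"+n,im["image"][...,::-1])
def rot():
    q=manip.get_state()["ee_rot"]; return R.from_quat([q[1],q[2],q[3],q[0]])
E
python3 - <<'E'
from h import *
s=manip.get_state(); print(s["position"],s["ee_rot"],s["width"],s["clock"])
print(rot().as_matrix().round(3), getattr(manip,'pinch_z',None))
for c in("scene","top"):
    im=manip.get_image(c); save(im,c+"1.png"); np.savez("im_"+c,**im)
    for q in["stainer","gate_post","gate_hinge","key_far_left_top","key_far_middle_top","key_far_right_top","key_near_left_top","key_near_middle_top","key_near_right_top","carrier_mid","stand","stand_seat","tape_roll","dropper_bottle","ointment_pot","lab_timer","marker_black"]:
        for d in manip.place_of(c,q)[:3]:
            print(c,q,np.round(d["point"],4),round(d["score"],2),np.round(pix(im,d["point"])))
E
```

```text
pics
[0.13022554 0.55950926 0.23042798] [-2.20283675e-04  1.14137209e-01  9.93464561e-01 -9.02855353e-04] 0.08558490394363227 0.0
[[-0.974  0.227 -0.001]
 [ 0.227  0.974 -0.002]
 [ 0.    -0.002 -1.   ]] 0.0187
scene stainer [ 5.039e-01  1.898e-01 -2.000e-04] 0.72 [234. 199.]
scene gate_post [0.4463 0.204  0.0781] 0.61 [210. 187.]
scene gate_post [ 0.6853 -0.0203  0.0039] 0.41 [328. 211.]
scene gate_hinge [0.4358 0.2697 0.0661] 0.72 [195. 179.]
scene key_far_left_top [0.516  0.1923 0.0726] 0.4 [234. 179.]
scene key_far_middle_top [0.5217 0.1558 0.0721] 0.36 [243. 186.]
scene key_far_right_top [0.5291 0.12   0.0731] 0.46 [253. 192.]
scene key_near_left_top [0.4716 0.2397 0.0402] 0.67 [213. 185.]
scene key_near_left_top [0.4786 0.1838 0.0751] 0.59 [224. 186.]
scene key_near_middle_top [0.4836 0.1442 0.0677] 0.45 [234. 196.]
scene key_near_middle_top [ 0.4558 -0.1385 -0.001 ] 0.26 [293. 285.]
scene key_near_right_top [0.4932 0.1111 0.0684] 0.57 [244. 201.]
scene carrier_mid [0.6573 0.1467 0.025 ] 0.76 [284. 178.]
scene stand [ 4.646e-01 -4.062e-01  2.000e-04] 0.98 [376. 367.]
scene stand
[... 1219 characters left out ...]
d [ 0.4072 -0.2433  0.0015] 0.56 [366. 277.]
top stand [ 0.4634 -0.4072  0.0023] 0.67 [424. 259.]
top stand_seat [ 0.4607 -0.4097  0.0126] 0.88 [426. 259.]
top tape_roll [ 0.457  -0.1383 -0.0054] 0.63 [329. 258.]
top dropper_bottle [ 0.45    0.4201 -0.0008] 0.69 [132. 254.]
top dropper_bottle [ 0.4596 -0.4075  0.0109] 0.54 [425. 260.]
top dropper_bottle [ 0.6866 -0.0208 -0.    ] 0.54 [290. 178.]
top ointment_pot [ 5.527e-01 -4.530e-02  2.000e-04] 0.87 [297. 224.]
top lab_timer [ 6.875e-01 -1.710e-02 -1.000e-04] 0.88 [289. 178.]
top lab_timer [0.5121 0.1907 0.0692] 0.7 [211. 231.]
top lab_timer [0.5213 0.1523 0.0721] 0.46 [225. 228.]
top marker_black [ 0.4108 -0.2463  0.0029] 0.58 [367. 276.]
```

```bash
python3 - <<'E'
from h import *
a=np.load("im_top.npz"); b=np.load("im_scene.npz")
A=a["image"][150:330,100:460,::-1]; A=cv2.resize(A,None,fx=2.2,fy=2.2,interpolation=cv2.INTER_CUBIC); cv2.imwrite("pics/top1c.png",A)
B=b["image"][130:410,150:460,::-1]; B=cv2.resize(B,None,fx=2.1,fy=2.1,interpolation=cv2.INTER_CUBIC); cv2.imwrite("pics/scene1c.png",B)
for n,im in(("top",a),("scene",b)):
    w=cloud(im).reshape(-1,3)
    def sel(lo,hi): 
        m=np.all((w>lo)&(w<hi),1); return w[m]
    print(n,"worktop z",np.median(sel([.4,-.36,-.02],[.6,-.26,.02])[:,2]))
    k=sel([.4,.05,.068],[.62,.3,.076]); print("keytop pts",len(k))
    d=sel([.4,.03,.060],[.62,.33,.0665]); r=cv2.minAreaRect((d[:,:2]*1000).astype(np.float32)); print("deck rect mm",r, np.median(d[:,2]))
    s=sel([.38,-.5,.055],[.56,-.32,.075]); print("stand lips",len(s),cv2.minAreaRect((s[:,:2]*1000).astype(np.float32)))
    s=sel([.38,-.5,.004],[.56,-.32,.075]); print("stand all",len(s),cv2.minAreaRect((s[:,:2]*1000).astype(np.float32)))
    p=sel([.4,.17,.075],[.5,.24,.1]); print("post",len(p),p.mean(0))
E
```

```text
top worktop z 0.0007345257530897431
keytop pts 571
deck rect mm ((503.0315246582031, 185.6178741455078), (111.84724426269531, 204.43222045898438), 11.229559898376465) 0.06381213343246528
stand lips 142 ((491.1111145019531, -412.03369140625), (179.3939971923828, 128.9913330078125), 87.87884521484375)
stand all 1615 ((470.55322265625, -409.81597900390625), (179.57936096191406, 178.83326721191406), 89.99711608886719)
post 28 [0.45639832 0.1986109  0.08685315]
scene worktop z -0.0003929045141186638
keytop pts 216
deck rect mm ((501.7269592285156, 188.58859252929688), (112.57548522949219, 206.6855926513672), 11.762910842895508) 0.06356495115287186
stand lips 282 ((476.2839050292969, -438.46612548828125), (118.50768280029297, 122.55760192871094), 0.12215927243232727)
stand all 2439 ((477.64453125, -415.1648864746094), (177.6112823486328, 177.7185516357422), 4.314751625061035)
post 35 [0.44572436 0.20645306 0.08890179]
```

View pics/top1c.png

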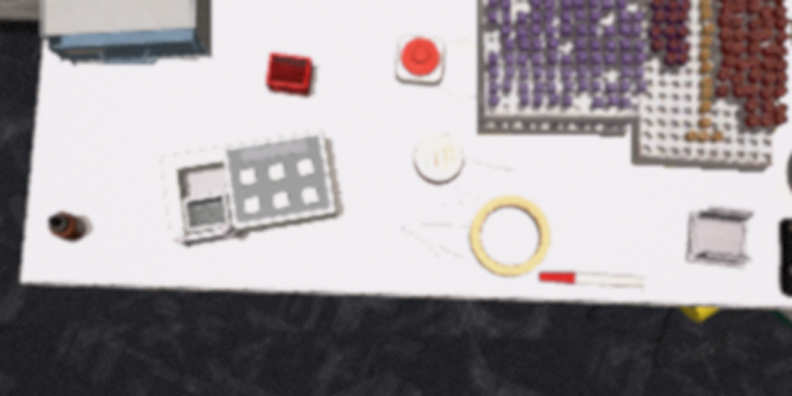

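View pics/scene1c.png

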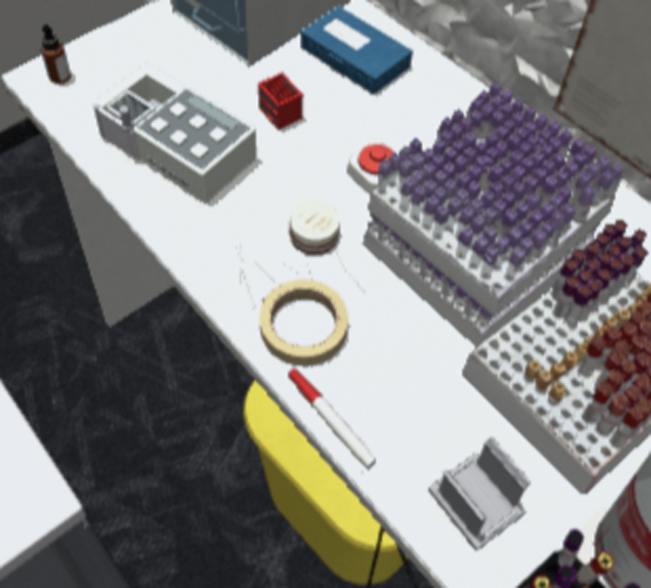

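```bash
python3 - <<'E'
from h import *
from scipy.optimize import least_squares
def plane(im,uv,z):
    T=np.linalg.inv(im["world_to_cam"]); d=np.array([(uv[0]-im["cx"])/im["fx"],(uv[1]-im["cy"])/im["fy"],1])
    d=T[:3,:3]@d; o=T[:3,3]; return (o+d*(z-o[2])/d[2])[:2]
yaw=.25; ks={"fl":(.514,.191),"fm":(.521,.154),"fr":(.530,.1195),"nl":(.478,.184),"nm":(.4835,.148),"nr":(.495,.112)}
G={"fl":(18,36),"fm":(18,0),"fr":(18,-36),"nl":(-18,36),"nm":(-18,0),"nr":(-18,-36)}
allp=[]
for n in("top","scene"):
    im=np.load(f"im_{n}.npz"); w=cloud(im)
    # rectify plane z=.071 at 1mm/px... use 0.5 mm
    xs=np.arange(.40,.62,.0005); ys=np.arange(.06,.33,.0005)
    X,Y=np.meshgrid(xs,ys,indexing="ij"); P=np.stack([X,Y,np.full_like(X,.071),np.ones_like(X)],-1)@im["world_to_cam"].T
    mu=(P[...,0]/P[...,2]*im["fx"]+im["cx"]).astype(np.float32); mv=(P[...,1]/P[...,2]*im["fy"]+im["cy"]).astype(np.float32)
    g=cv2.remap(cv2.cvtColor(im["image"],cv2.COLOR_RGB2GRAY),mu,mv,cv2.INTER_CUBIC).astype(float)
    cv2.imwrite(f"pics/rect_{n}.png",g[::-1,::-1])
    def score(p,full=False):
        c,s=np.cos(p[2]),np.sin(p[2]); R2=np.array([[c,-s],[s,c]]); t=0
        for k in G.values():
            ctr=R2@(np.array(k)/1000)+p[:2]
            dx=X-ctr[0];dy=Y-ctr[1]; lx=np.abs(c*dx+s*dy); ly=np.abs(-s*dx+c*dy); m=np.maximum(lx,ly)
            t+=g[m<.009].mean()-g[(m>.0095)&(m<.0155)].mean()
        return t
    best=None
    from scipy.optimize import minimize
    for y0 in(.2,.25,.3):
        r=minimize(lambda q:-score([.503+q[0]/1000,.1515+q[1]/1000,y0+q[2]/100]),[0,0,0],method="Nelder-Mead",options=dict(initial_simplex=[[0,0,0],[4,0,0],[0,4,0],[0,0,6]]))
        if best is None or r.fun<best[0]: best=(r.fun,.503+r.x[0]/1000,.1515+r.x[1]/1000,y0+r.x[2]/100)
    print(n,"key grid centre,yaw",np.round(best,4))
    # stand
    w2=w.reshape(-1,3); q=w2[(np.hypot(w2[:,0]-.463,w2[:,1]+.408)<.052)&(w2[:,2]>.004)&(w2[:,2]<.08)]
    print(" stand pts",len(q),"all rect",cv2.minAreaRect((q[:,:2]*1000).astype(np.float32)))
    h=q[q[:,2]>.04]; 
    for lab,hh in(("near",h[h[:,0]<.463]),("far",h[h[:,0]>.463])):
        print(lab,len(hh),hh[:,:2].mean(0).round(4),hh.min(0).round(3),hh.max(0).round(3))
    b=q[(q[:,2]>.006)&(q[:,2]<.02)]; print(" base",len(b),b.min(0).round(3),b.max(0).round(3),cv2.minAreaRect((b[:,:2]*1000).astype(np.float32)))
    np.save(f"rect_{n}.npy",g)
ims=[]
for n in("top","scene"):
    im=np.load(f"im_{n}.npz"); 
    xs=np.arange(.40,.53,.0005); ys=np.arange(-.48,-.33,.0005)
    X,Y=np.meshgrid(xs,ys,indexing="ij"); P=np.stack([X,Y,np.full_like(X,.01),np.ones_like(X)],-1)@im["world_to_cam"].T
    r=cv2.remap(im["image"],(P[...,0]/P[...,2]*im["fx"]+im["cx"]).astype(np.float32),(P[...,1]/P[...,2]*im["fy"]+im["cy"]).astype(np.float32),cv2.INTER_CUBIC)
    ims.append(r[::-1,::-1,::-1])
cv2.imwrite("pics/standrect.png",np.hstack(ims))
E
```

```text
top key grid centre,yaw [-3.703524e+02  5.053000e-01  1.484000e-01  1.997000e-01]
 stand pts 755 all rect ((464.71990966796875, -406.84881591796875), (99.68197631835938, 95.53034973144531), 43.2515983581543)
near 58 [ 0.4351 -0.4055] [ 0.429 -0.435  0.04 ] [ 0.44  -0.379  0.079]
far 96 [ 0.4899 -0.4116] [ 0.485 -0.44   0.041] [ 0.497 -0.385  0.077]
 base 487 [ 0.412 -0.447  0.006] [ 0.512 -0.357  0.02 ] ((462.21142578125, -407.0153503417969), (94.1013412475586, 92.44711303710938), 34.41200256347656)
scene key grid centre,yaw [-5.067954e+02  5.022000e-01  1.477000e-01  2.028000e-01]
 stand pts 1442 all rect ((463.2713928222656, -407.2359924316406), (74.51095581054688, 66.57518005371094), 85.3687515258789)
near 158 [ 0.4354 -0.4061] [ 0.43  -0.433  0.04 ] [ 0.441 -0.377  0.071]
far 260 [ 0.4898 -0.4107] [ 0.485 -0.437  0.04 ] [ 0.497 -0.382  0.072]
 base 801 [ 0.428 -0.446  0.006] [ 0.498 -0.368  0.02 ] ((463.27728271484375, -407.19158935546875), (74.41354370117188, 66.58001708984375), 85.35929107666016)[ WARN:0@0.565] global loadsave.cpp:1063 imwrite_ Unsupported depth image for selected encoder is fallbacked to CV_8U.
```

View pics/standrect.png

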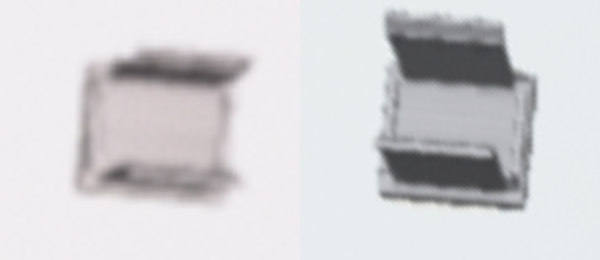

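```bash
cat >> h.py <<'E'
def go(*pts):
    "targets (x,y,z,theta_deg of tool y) -> rows in units of the move call"
    s=manip.get_state(); r=rot(); M=r.as_matrix(); p=np.array(s["position"])
    print("clock %.2f"%s["clock"],"pos",p.round(4),"th %.2f"%np.degrees(np.arctan2(M[1,1],M[0,1])),"F",np.round(s["contact_force"],1),"w %.4f"%s["width"],"q6 %.2f"%s["qpos"][5])
    for x,y,z,th in pts:
        t=np.radians(th); yt=np.array([np.cos(t),np.sin(t),0]); zt=np.array([0,0,-1.]); xt=np.cross(yt,zt)
        D=R.from_matrix(np.stack([xt,yt,zt],1)); rv=(r.inv()*D).as_rotvec()
        print((M.T@(np.array([x,y,z])-p)/.4).round(3).tolist(),(rv/np.radians(30)).round(3).tolist())
E
python3 - <<'E'
from h import *
go((.32,.375,.2,47),)
E
```

```text
clock 1.80 pos [0.1304 0.5601 0.2313] th 76.89 F [ 0.1 -0.5 -0.1] w 0.0853 q6 -0.12
[-0.566, -0.343, 0.078] [0.0, -0.0, 0.996]
```

>>> carry_out(delta_pos=[[-0.566,-0.343,0.078],[-0.566,-0.343,0.078],[-0.566,-0.343,0.078],[-0.566,-0.343,0.078],[-0.566,-0.343,0.078],[-0.566,-0.343,0.078]], turn=[[0,0,0.99],[0,0,0.99],[0,0,0.99],[0,0,0.99],[0,0,0.99],[0,0,0.99]], claw=[1,1,1,1,1,1], force=20)

```text
clock: 2.4
position: [0.3223, 0.3718, 0.1997]
ee_rot: [0.001, 0.367, 0.93, -0.001]
contact_force: [0.3, 0.7, 0.2]
width: 0.0002
gripper_force: 0.0
```

```bash
python3 -c "
from h import *
go((.514,.189,.12,19))"
```

```text
clock 2.40 pos [0.3223 0.3718 0.1997] th 46.99 F [0.3 0.7 0.2] w 0.0002 q6 -0.10
[-0.662, -0.007, 0.201] [-0.001, 0.004, 0.933]
```

>>> carry_out(delta_pos=[[-0.662,-0.007,0.1],[-0.662,-0.007,0.1],[-0.662,-0.007,0.2],[-0.662,-0.007,0.2],[-0.662,-0.007,0.2],[-0.662,-0.007,0.2],[-0.662,-0.007,0.2],[-0.662,-0.007,0.2]], turn=[[0,0,0.93],[0,0,0.93],[0,0,0.93],[0,0,0.93],[0,0,0.93],[0,0,0.93],[0,0,0.93],[0,0,0.93]], claw=[1,1,1,1,1,1,1,1])

```text
clock: 3.2
position: [0.512, 0.1928, 0.1198]
ee_rot: [-0.001, 0.579, 0.815, -0.0]
contact_force: [-1.5, 0.2, -0.1]
width: -0.0001
gripper_force: 0.0
```

```bash
python3 -c "
from h import *
go((.514,.189,.080,11.5),(.514,.189,.065,11.5),(.514,.189,.085,11.5))
save(manip.get_image('scene'),'k1.png')
im=cv2.imread('pics/k1.png')[130:260,170:330]; cv2.imwrite('pics/k1c.png',cv2.resize(im,None,fx=4,fy=4,interpolation=2))"
```

```text
clock 3.20 pos [0.512  0.1928 0.1198] th 19.20 F [-1.5  0.2 -0.1] w -0.0001 q6 -0.10
[-0.011, 0.002, 0.099] [-0.002, -0.001, 0.257]
[-0.011, 0.002, 0.137] [-0.002, -0.001, 0.257]
[-0.011, 0.002, 0.087] [-0.002, -0.001, 0.257]
```

View pics/k1c.png

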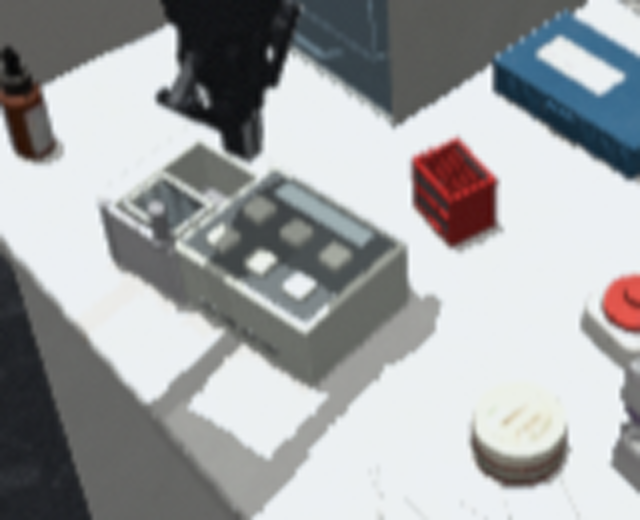

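```bash
python3 -c "
from h import *
go((.514,.189,.080,11.5),(.514,.189,.065,11.5),(.514,.189,.085,11.5))"
```

```text
clock 3.25 pos [0.5117 0.1935 0.1203] th 19.27 F [-0.2  0.   0.4] w 0.0001 q6 -0.10
[-0.013, 0.002, 0.101] [-0.001, -0.001, 0.259]
[-0.013, 0.002, 0.138] [-0.001, -0.001, 0.259]
[-0.013, 0.002, 0.088] [-0.001, -0.001, 0.259]
```

>>> carry_out(delta_pos=[[-0.013,0.002,0.1],[-0.013,0.002,0.1],[-0.013,0.002,0.12],[-0.013,0.002,0.137],[-0.013,0.002,0.138],[-0.013,0.002,0.138]], turn=[[0,0,0.26],[0,0,0.26],[0,0,0.26],[0,0,0.26],[0,0,0.26],[0,0,0.26]], claw=[1,1,1,1,1,1])

```text
clock: 3.85
position: [0.5148, 0.1895, 0.0662]
ee_rot: [0.0, 0.632, 0.775, 0.001]
contact_force: [-1.5, 2.1, 4.8]
width: -0.0001
gripper_force: 1.8
```

```bash
python3 -c "
from h import *
go((.514,.189,.085,11.5),(.486,.1465,.085,11.5),(.486,.1465,.065,11.5))"
```

```text
clock 3.85 pos [0.5148 0.1895 0.0662] th 11.57 F [-1.5  2.1  4.8] w -0.0001 q6 0.02
[-0.001, -0.002, -0.047] [0.003, -0.002, 0.002]
[-0.091, -0.092, -0.047] [0.003, -0.002, 0.002]
[-0.091, -0.092, 0.003] [0.003, -0.002, 0.002]
```

>>> carry_out(delta_pos=[[0,0,0.004],[0,0,0.004],[0,0,-0.05],[0,0,-0.05],[-0.091,-0.092,-0.05],[-0.091,-0.092,-0.05],[-0.091,-0.092,-0.04],[-0.091,-0.092,-0.02],[-0.091,-0.092,0.0],[-0.091,-0.092,0.004],[-0.091,-0.092,0.004],[-0.091,-0.092,0.004]], turn=[[0,0,0],[0,0,0],[0,0,0],[0,0,0],[0,0,0],[0,0,0],[0,0,0],[0,0,0],[0,0,0],[0,0,0],[0,0,0],[0,0,0]], claw=[1,1,1,1,1,1,1,1,1,1,1,1])

```text
clock: 5.05
position: [0.4872, 0.1459, 0.0656]
ee_rot: [0.001, 0.632, 0.775, 0.001]
contact_force: [-4.4, -2.0, 22.7]
width: -0.0002
gripper_force: 11.4
```

```bash
python3 -c "
from h import *
go((.486,.1465,.085,11.5),(.5283,.1183,.085,11.5),(.5283,.1183,.065,11.5))"
```

```text
clock 5.05 pos [0.4872 0.1459 0.0656] th 11.57 F [-4.4 -2.  22.7] w -0.0002 q6 -0.05
[0.002, -0.003, -0.048] [0.005, 0.001, 0.002]
[-0.088, 0.087, -0.048] [0.005, 0.001, 0.002]
[-0.088, 0.087, 0.002] [0.005, 0.001, 0.002]
```

>>> carry_out(delta_pos=[[0,0,-0.052],[0,0,-0.052],[-0.088,0.087,-0.052],[-0.088,0.087,-0.052],[-0.088,0.087,-0.04],[-0.088,0.087,-0.02],[-0.088,0.087,-0.004],[-0.088,0.087,0.0],[-0.088,0.087,0.0],[-0.088,0.087,0.0]], turn=[[0,0,0],[0,0,0],[0,0,0],[0,0,0],[0,0,0],[0,0,0],[0,0,0],[0,0,0],[0,0,0],[0,0,0]], claw=[1,1,1,1,1,1,1,1,1,1])

```text
clock: 6.05
position: [0.5263, 0.1183, 0.0656]
ee_rot: [0.0, 0.632, 0.775, 0.0]
contact_force: [-5.4, -1.2, 22.9]
width: -0.0002
gripper_force: 10.8
```

```bash
python3 -c "
from h import *
go((.5283,.1183,.085,11.5),(.4787,.1817,.085,11.5),(.4787,.1817,.065,11.5))"
```

```text
clock 6.05 pos [0.5263 0.1183 0.0656] th 11.56 F [-5.4 -1.2 22.9] w -0.0002 q6 -0.11
[-0.001, 0.005, -0.048] [0.001, 0.001, 0.002]
[0.179, -0.085, -0.049] [0.001, 0.001, 0.002]
[0.179, -0.085, 0.001] [0.001, 0.001, 0.002]
```

>>> carry_out(delta_pos=[[0,0,-0.055],[0,0,-0.055],[0.179,-0.085,-0.055],[0.179,-0.085,-0.055],[0.179,-0.085,-0.055],[0.179,-0.085,-0.04],[0.179,-0.085,-0.02],[0.179,-0.085,-0.004],[0.179,-0.085,0.0],[0.179,-0.085,0.0],[0.179,-0.085,0.0],[0.179,-0.085,-0.1]], turn=[[0,0,0],[0,0,0],[0,0,0],[0,0,0],[0,0,0],[0,0,0],[0,0,0],[0,0,0],[0,0,0],[0,0,0],[0,0,0],[0,0,0]], claw=[1,1,1,1,1,1,1,1,1,1,1,1])

```text
clock: 7.25
position: [0.4767, 0.1797, 0.1003]
ee_rot: [-0.003, 0.633, 0.774, -0.004]
contact_force: [-0.6, -0.2, -0.3]
width: 0.0001
gripper_force: 0.0
```

```bash
python3 -c "
from h import *
im=manip.get_image('scene'); save(im,'k2.png'); np.savez('im_s2',**im)
print(manip.place_of('scene','gate_post')[:2])
go((.4787,.1817,.13,11.5),(.4465,.2065,.13,11.5),(.4465,.2065,.074,11.5))
a=im['image'][130:230,170:330,::-1]; cv2.imwrite('pics/k2c.png',cv2.resize(a,None,fx=4,fy=4,interpolation=2))"
```

```text
[{'point': [0.4475, 0.2053, 0.0796], 'score': 0.71}, {'point': [0.4114, -0.2441, 0.0054], 'score': 0.5}]
clock 7.35 pos [0.4832 0.1812 0.1066] th 11.42 F [ 0.3  0.1 -0.6] w -0.0002 q6 0.02
[0.003, -0.01, -0.059] [0.016, -0.0, -0.003]
[0.08, -0.077, -0.059] [0.016, -0.0, -0.003]
[0.08, -0.078, 0.081] [0.016, -0.0, -0.003]
```

View pics/k2c.png

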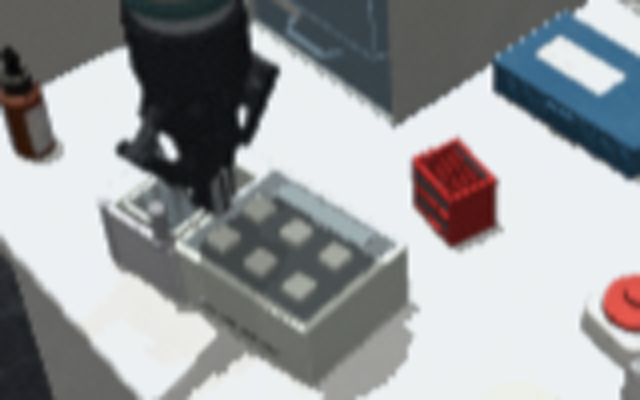

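>>> carry_out(delta_pos=[[0,0,-0.06],[0.04,-0.04,-0.06],[0.08,-0.077,-0.06],[0.08,-0.077,-0.06],[0.08,-0.077,-0.06]], turn=[[0,0,0],[0,0,0],[0,0,0],[0,0,0],[0,0,0]], claw=[0,0,0,0,0])

```text
clock: 7.85
position: [0.4431, 0.206, 0.1265]
ee_rot: [0.0, 0.633, 0.774, -0.0]
contact_force: [-0.2, 1.0, 0.0]
width: 0.0429
gripper_force: 0.0
```

```bash
python3 -c "
from h import *
go((.447,.206,.13,11.5),(.447,.206,.074,11.5))"
```

```text
clock 7.85 pos [0.4431 0.206  0.1265] th 11.50 F [-0.2  1.   0. ] w 0.0429 q6 0.09
[-0.002, 0.01, -0.009] [-0.001, 0.001, -0.0]
[-0.002, 0.01, 0.131] [-0.001, 0.001, -0.0]
```

Descend and pinch the post.

>>> carry_out(delta_pos=[[-0.002,0.009,0.06],[-0.002,0.009,0.13],[-0.002,0.009,0.13],[-0.002,0.009,0.13],[-0.002,0.009,0.13],[-0.002,0.009,0.13],[-0.002,0.009,0.13]], turn=[[0,0,0],[0,0,0],[0,0,0],[0,0,0],[0,0,0],[0,0,0],[0,0,0]], claw=[0,0,0,1,1,1,1], force=20)

```text
clock: 8.55
position: [0.4477, 0.2064, 0.0763]
ee_rot: [0.001, 0.633, 0.774, 0.001]
contact_force: [1.0, -0.9, 0.0]
width: 0.011
gripper_force: 20.7
```

```bash
python3 -c "
from h import *
H=np.array([.4356,.2665])
P=np.array(manip.get_state()['position'])[:2]; v=P-H; print(np.linalg.norm(v)*1000, np.degrees(np.arctan2(v[1],v[0])))
v=v/np.linalg.norm(v)*.0598; H=P-R.from_euler('z',0).as_matrix()[:2,:2]@v
pts=[]
for a in (7,14,21,28):
    Rz=R.from_euler('z',-a,degrees=True).as_matrix()[:2,:2]; q=H+Rz@v; pts.append((q[0],q[1],P[0]*0+manip.get_state()['position'][2],11.5-a))
np.save('gate.npy',np.r_[H,v]); go(*pts)"
```

```text
61.26896591913384 -78.59888733763891
clock 8.55 pos [0.4477 0.2064 0.0763] th 11.50 F [ 1.  -0.9  0. ] w 0.0110 q6 0.09
[0.001, -0.018, -0.0] [0.006, 0.0, 0.233]
[0.005, -0.036, -0.0] [0.006, -0.0, 0.467]
[0.01, -0.054, -0.0] [0.006, -0.001, 0.7]
[0.018, -0.07, -0.0] [0.006, -0.001, 0.933]
```

>>> carry_out(delta_pos=[[0.001,-0.02,0],[0.005,-0.039,0],[0.011,-0.057,0],[0.02,-0.075,0],[0.02,-0.075,0]], turn=[[0,0,0.25],[0,0,0.5],[0,0,0.75],[0,0,1],[0,0,1]], claw=[1,1,1,1,1])

```text
clock: 9.05
position: [0.4153, 0.2088, 0.0763]
ee_rot: [0.0, 0.811, 0.584, 0.001]
contact_force: [-0.9, -0.5, 2.5]
width: 0.0109
gripper_force: 20.9
```

>>> carry_out(delta_pos=[[0.001,-0.02,0],[0.005,-0.039,0],[0.011,-0.057,0],[0.02,-0.075,0],[0.02,-0.075,0]], turn=[[0,0,0.25],[0,0,0.5],[0,0,0.75],[0,0,1],[0,0,1]], claw=[1,1,1,1,1])

```text
clock: 9.55
position: [0.3894, 0.226, 0.0762]
ee_rot: [-0.0, 0.935, 0.356, 0.0]
contact_force: [-1.7, -0.4, 5.4]
width: 0.0109
gripper_force: 21.2
```

>>> carry_out(delta_pos=[[0.001,-0.02,0],[0.005,-0.039,0],[0.011,-0.057,0],[0.02,-0.075,0],[0.02,-0.075,0]], turn=[[0,0,0.25],[0,0,0.5],[0,0,0.75],[0,0,1],[0,0,1]], claw=[1,1,1,1,1])

```text
clock: 10.05
position: [0.3749, 0.2541, 0.0762]
ee_rot: [-0.001, 0.995, 0.102, -0.001]
contact_force: [-4.4, 1.6, 7.8]
width: 0.0106
gripper_force: 21.4
```

```bash
python3 -c "
from h import *
go(); H=np.load('gate.npy'); P=manip.get_state()['position'][:2]; v=P-H[:2]; print(H,np.linalg.norm(v),np.degrees(np.arctan2(v[1],v[0])))
"
```

```text
clock 10.05 pos [0.3749 0.2541 0.0762] th -78.33 F [-4.4  1.6  7.8] w 0.0106 q6 1.81
[ 0.43589038  0.26506002  0.01182105 -0.05861999] 0.06198347736674839 -169.82939547634385
```

>>> carry_out(delta_pos=[[0,0,0],[0,0,0],[0,0,-0.1],[0,0,-0.3],[0,0,-0.3],[0,0,-0.3],[0,0,-0.3]], turn=[[0,0,0],[0,0,0],[0,0,0],[0,0,-0.2],[0,0,-0.5],[0,0,-1],[0,0,-1]], claw=[0.3,0.3,0.3,0.3,0.3,0.3,0.3])

```text
clock: 10.75
position: [0.3768, 0.2532, 0.1967]
ee_rot: [0.0, 0.934, 0.358, 0.002]
contact_force: [-0.1, 0.3, 0.1]
width: 0.0298
gripper_force: 0.0
```

```bash
python3 - <<'E'
from h import *
go((.4,.24,.2,-18))
for c in("scene","top"):
    im=manip.get_image(c); np.savez("im3_"+c,**im)
    for q in("carrier_mid","gate_post","stainer"):
        for d in manip.place_of(c,q)[:3]: print(c,q,np.round(d["point"],4),round(d["score"],2))
    xs=np.arange(.38,.56,.0005); ys=np.arange(.10,.33,.0005)
    X,Y=np.meshgrid(xs,ys,indexing="ij"); P=np.stack([X,Y,np.full_like(X,.064),np.ones_like(X)],-1)@im["world_to_cam"].T
    r=cv2.remap(im["image"],(P[...,0]/P[...,2]*im["fx"]+im["cx"]).astype(np.float32),(P[...,1]/P[...,2]*im["fy"]+im["cy"]).astype(np.float32),cv2.INTER_CUBIC)
    # overlay model carrier (42x54) at guess
    r=r[::-1,::-1,::-1].copy(); cv2.imwrite(f"pics/bay_{c}.png",r)
a=cv2.imread("pics/bay_top.png"); b=cv2.imread("pics/bay_scene.png"); 
h=np.vstack([cv2.resize(np.hstack([a[:, :370],b[:, :370]]),None,fx=1,fy=1)]); cv2.imwrite("pics/bay.png",h)
E
```

```text
clock 10.75 pos [0.3768 0.2532 0.1967] th -48.10 F [-0.1  0.3  0.1] w 0.0298 q6 1.28
[0.021, 0.063, -0.008] [0.004, -0.005, -1.003]
scene carrier_mid [0.4713 0.236  0.0384] 0.59
scene carrier_mid [0.6553 0.1449 0.0238] 0.56
scene gate_post [0.375  0.2494 0.0756] 0.85
scene stainer [ 0.5047  0.1917 -0.0026] 0.56
top carrier_mid [0.4658 0.2398 0.0408] 0.91
top carrier_mid [0.6566 0.1479 0.0266] 0.65
top carrier_mid [0.4984 0.1083 0.0716] 0.16
top gate_post [0.3793 0.2523 0.0836] 0.49
top stainer [0.5026 0.1899 0.0011] 0.66
```

View pics/bay.png

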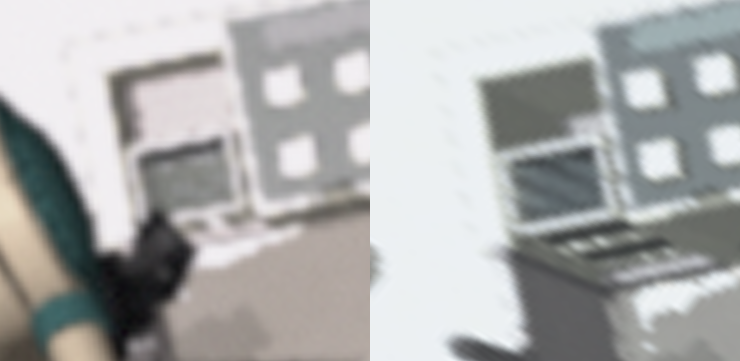

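>>> carry_out(delta_pos=[[0.021,0.063,-0.008],[0.021,0.063,-0.008],[0.021,0.063,-0.008],[0.021,0.063,-0.008],[0.021,0.063,-0.008]], turn=[[0,0,-1],[0,0,-1],[0,0,-1],[0,0,-1],[0,0,-1]], claw=[-0.45,-0.45,-0.45,-0.45,-0.45])

```text
clock: 11.65
position: [0.3987, 0.2398, 0.1983]
ee_rot: [-0.0, 0.812, 0.584, -0.0]
contact_force: [-0.3, 0.1, 0.4]
width: 0.0621
gripper_force: 0.0
```

```bash
python3 -c "
from h import *
go((.469,.236,.13,11.5))"
```

```text
clock 11.65 pos [0.3987 0.2398 0.1983] th -18.55 F [-0.3  0.1  0.4] w 0.0621 q6 0.72
[0.047, 0.17, 0.171] [-0.001, 0.0, -1.002]
```

>>> carry_out(delta_pos=[[0.047,0.17,0.05],[0.047,0.17,0.05],[0.047,0.17,0.17],[0.047,0.17,0.17],[0.047,0.17,0.17],[0.047,0.17,0.17]], turn=[[0,0,-1],[0,0,-1],[0,0,-1],[0,0,-1],[0,0,-1],[0,0,-1]], claw=[-0.45,-0.45,-0.45,-0.45,-0.45,-0.45])

```text
clock: 12.25
position: [0.4697, 0.2363, 0.1309]
ee_rot: [0.0, 0.634, 0.774, 0.001]
contact_force: [0.1, -0.6, 0.4]
width: 0.062
gripper_force: 0.0
```

```bash
python3 -c "
from h import *
go((.469,.236,.075,11.5),(.469,.236,.034,11.5))"
```

```text
clock 12.25 pos [0.4697 0.2363 0.1309] th 11.34 F [ 0.1 -0.6  0.4] w 0.0620 q6 0.14
[-0.001, -0.002, 0.14] [0.002, -0.0, -0.005]
[-0.001, -0.002, 0.242] [0.002, -0.0, -0.005]
```

>>> carry_out(delta_pos=[[0,0,0.07],[0,0,0.14],[0,0,0.19],[0,0,0.24],[0,0,0.24],[0,0,0.24]], turn=[[0,0,0],[0,0,0],[0,0,0],[0,0,0],[0,0,0],[0,0,0]], claw=[-0.45,-0.45,-0.45,-0.45,-0.45,-0.45])

```text
clock: 12.85
position: [0.4699, 0.2365, 0.0355]
ee_rot: [0.0, 0.633, 0.774, 0.001]
contact_force: [0.9, 0.0, -0.6]
width: 0.0619
gripper_force: 0.0
```

>>> carry_out(delta_pos=[[0,0,0],[0,0,0],[0,0,0],[0,0,0]], turn=[[0,0,0],[0,0,0],[0,0,0],[0,0,0]], claw=[1,1,1,1], force=25)

```text
clock: 13.25
position: [0.4705, 0.2366, 0.0362]
ee_rot: [0.001, 0.633, 0.774, 0.002]
contact_force: [-0.1, -0.4, 6.8]
width: 0.0416
gripper_force: 26.8
```

>>> carry_out(delta_pos=[[0,0,-0.06],[0,0,-0.14],[0,0,-0.25],[0,0,-0.3],[0,0,-0.3],[0,0,-0.3]], turn=[[0,0,0],[0,0,0],[0,0,0],[0,0,0],[0,0,0],[0,0,0]], claw=[1,1,1,1,1,1])

```text
clock: 13.85
position: [0.4686, 0.2359, 0.1543]
ee_rot: [-0.0, 0.633, 0.774, -0.0]
contact_force: [-0.1, -0.5, -1.6]
width: 0.0416
gripper_force: 26.2
```

```bash
python3 -c "
from h import *
go((.475,-.02,.15,3.4),(.48,-.13,.15,-4.8))"
```

```text
clock 13.85 pos [0.4686 0.2359 0.1543] th 11.49 F [-0.1 -0.5 -1.6] w 0.0416 q6 0.13
[-0.63, -0.112, 0.011] [-0.0, 0.0, 0.27]
[-0.902, -0.154, 0.011] [-0.0, 0.0, 0.543]
```

>>> carry_out(delta_pos=[[-0.05,-0.01,0],[-0.15,-0.026,0],[-0.25,-0.043,0],[-0.35,-0.06,0],[-0.45,-0.077,0],[-0.55,-0.094,0],[-0.65,-0.111,0],[-0.75,-0.128,0],[-0.84,-0.144,0],[-0.9,-0.154,0],[-0.9,-0.154,0]], turn=[[0,0,0],[0,0,0.05],[0,0,0.1],[0,0,0.18],[0,0,0.25],[0,0,0.3],[0,0,0.37],[0,0,0.45],[0,0,0.5],[0,0,0.54],[0,0,0.54]], claw=[1,1,1,1,1,1,1,1,1,1,1])

```text
clock: 14.95
position: [0.4796, -0.1316, 0.1524]
ee_rot: [-0.001, 0.737, 0.676, -0.001]
contact_force: [0.4, 0.3, -1.7]
width: 0.0413
gripper_force: 26.1
```

```bash
python3 -c "
from h import *
go((.48,-.285,.10,-4.8),(.48,-.285,.024,-4.8))"
```

```text
clock 14.95 pos [ 0.4796 -0.1316  0.1524] th -4.94 F [ 0.4  0.3 -1.7] w 0.0413 q6 -0.32
[-0.382, 0.034, 0.131] [-0.006, 0.0, -0.005]
[-0.382, 0.035, 0.321] [-0.006, 0.0, -0.005]
```

>>> carry_out(delta_pos=[[-0.1,0.009,0],[-0.2,0.018,0],[-0.3,0.027,0.03],[-0.382,0.034,0.08],[-0.382,0.034,0.16],[-0.382,0.034,0.23],[-0.382,0.034,0.28],[-0.382,0.034,0.3],[-0.382,0.034,0.3]], turn=[[0,0,0],[0,0,0],[0,0,0],[0,0,0],[0,0,0],[0,0,0],[0,0,0],[0,0,0],[0,0,0]], claw=[1,1,1,1,1,1,1,1,1])

```text
clock: 15.85
position: [0.4803, -0.2806, 0.0325]
ee_rot: [-0.003, 0.735, 0.678, -0.0]
contact_force: [0.8, -0.1, -1.1]
width: 0.0414
gripper_force: 26.1
```

```bash
python3 - <<'E'
from h import *
go((.48,-.285,.024,-4.8))
im=manip.get_image("scene"); save(im,"p4.png"); a=im["image"][200:420,250:480,::-1]
w=cloud(im).reshape(-1,3); m=(np.abs(w[:,0]-.48)<.035)&(np.abs(w[:,1]+.285)<.04)&(w[:,2]<.05); print("low z pts",np.percentile(w[m][:,2],[1,50]))
cv2.imwrite("pics/p4c.png",cv2.resize(a,None,fx=2.6,fy=2.6,interpolation=2))
E
```

```text
clock 15.85 pos [ 0.4803 -0.2806  0.0325] th -4.67 F [ 0.8 -0.1 -1.1] w 0.0414 q6 -0.57
[-0.011, 0.0, 0.021] [-0.008, -0.006, 0.004]
low z pts [-0.75448771 -0.42518186]
```

View pics/p4c.png

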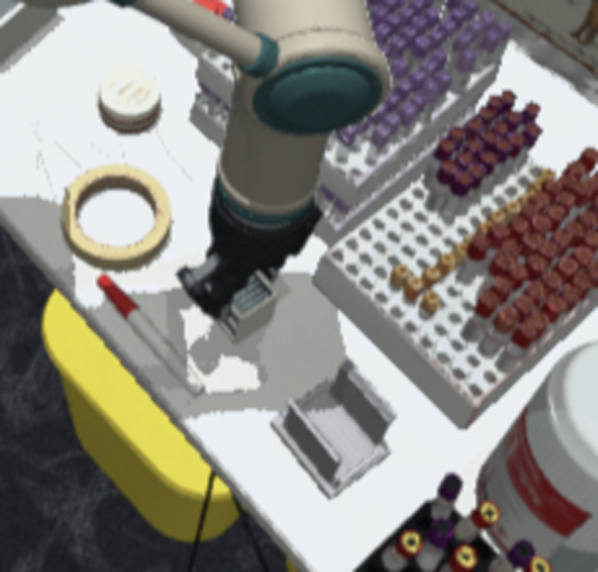

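>>> carry_out(delta_pos=[[0,0,0.008],[0,0,0.014],[0,0,0.018],[0,0,0.02],[0,0,0.02]], turn=[[0,0,0],[0,0,0],[0,0,0],[0,0,0],[0,0,0]], claw=[1,1,1,1,1])

```text
clock: 16.4
position: [0.4815, -0.2824, 0.0266]
ee_rot: [0.0, 0.736, 0.677, 0.0]
contact_force: [-0.2, 0.8, -1.0]
width: 0.0416
gripper_force: 26.1
```

Still weight-bearing (-1 N); go lower in small steps.

>>> carry_out(delta_pos=[[0,0,0.002],[0,0,0.004],[0,0,0.006],[0,0,0.006]], turn=[[0,0,0],[0,0,0],[0,0,0],[0,0,0]], claw=[1,1,1,1])

```text
clock: 16.8
position: [0.4816, -0.2824, 0.0241]
ee_rot: [0.0, 0.736, 0.677, 0.0]
contact_force: [0.2, -0.0, 0.0]
width: 0.0414
gripper_force: 26.2
```

>>> carry_out(delta_pos=[[0,0,0.002],[0,0,0.002],[0,0,0.002],[0,0,0.002],[0,0,0.002],[0,0,0.002]], turn=[[0,0,0],[0,0,0],[0,0,0],[0,0,0],[0,0,0],[0,0,0]], claw=[1,1,-0.45,-0.45,-0.45,-0.45])

```text
clock: 17.4
position: [0.4815, -0.2823, 0.0231]
ee_rot: [-0.0, 0.736, 0.677, 0.0]
contact_force: [-0.6, -0.8, -0.3]
width: 0.0622
gripper_force: 0.0
```

>>> carry_out(delta_pos=[[0,0,-0.08],[0,0,-0.2],[0,0,-0.32],[0,0,-0.32],[0,0,-0.32],[0,0,-0.32],[0,0,-0.32]], turn=[[0,0,0],[0,0,0],[0,0,0.2],[0,0,0.5],[0,0,0.8],[0,0,1],[0,0,1]], claw=[-0.45,-0.45,-0.75,-0.75,-0.75,-0.75,-0.75])

```text
clock: 18.1
position: [0.4814, -0.2823, 0.1513]
ee_rot: [-0.0, 0.886, 0.464, 0.0]
contact_force: [-0.7, -0.3, 0.1]
width: 0.0751
gripper_force: 0.0
```

>>> carry_out(delta_pos=[[0,0,0],[0,0,0],[0,0,0],[0,0,0],[0,0,0]], turn=[[0,0,0.3],[0,0,0.6],[0,0,0.9],[0,0,1],[0,0,1]], claw=[-0.75,-0.75,-0.75,-0.75,-0.75])

```text
clock: 18.6
position: [0.4814, -0.2823, 0.151]
ee_rot: [-0.0, 0.975, 0.22, -0.0]
contact_force: [0.3, 0.2, 0.0]
width: 0.0748
gripper_force: 0.0
```

```bash
python3 - <<'E'
from h import *
go((.4815,-.2824,.15,-94.8))
rs=[]
for c in("scene","top"):
    im=manip.get_image(c); np.savez("im5_"+c,**im)
    for d in manip.place_of(c,"carrier_mid")[:3]: print(c,np.round(d["point"],4),round(d["score"],2))
    for q in("tape_roll","marker_black"):
        for d in manip.place_of(c,q)[:1]: print(c,q,np.round(d["point"],4),round(d["score"],2))
    w=cloud(im).reshape(-1,3); k=w[(np.abs(w[:,0]-.4815)<.04)&(np.abs(w[:,1]+.2824)<.045)&(w[:,2]>.046)&(w[:,2]<.057)]
    print(len(k), cv2.minAreaRect((k[:,:2]*1000).astype(np.float32)) if len(k) else "", np.median(k[:,2]))
    xs=np.arange(.43,.54,.0004); ys=np.arange(-.35,-.22,.0004)
    X,Y=np.meshgrid(xs,ys,indexing="ij"); P=np.stack([X,Y,np.full_like(X,.052),np.ones_like(X)],-1)@im["world_to_cam"].T
    r=cv2.remap(im["image"],(P[...,0]/P[...,2]*im["fx"]+im["cx"]).astype(np.float32),(P[...,1]/P[...,2]*im["fy"]+im["cy"]).astype(np.float32),cv2.INTER_CUBIC)
    rs.append(r[::-1,::-1,::-1])
cv2.imwrite("pics/car5.png",np.hstack(rs))
E
```

```text
clock 18.60 pos [ 0.4814 -0.2823  0.151 ] th -64.56 F [0.3 0.2 0. ] w 0.0748 q6 0.47
[0.0, 0.0, 0.002] [-0.001, 0.001, 1.008]
scene [ 0.4816 -0.2797  0.0272] 0.97
scene [0.6582 0.1481 0.0239] 0.56
scene tape_roll [ 4.591e-01 -1.416e-01 -4.000e-04] 0.92
scene marker_black [ 0.41   -0.2447  0.0043] 0.68
289 ((480.9765930175781, -280.1297607421875), (54.19932556152344, 42.57892608642578), 86.1589126586914) 0.05026157978736001
top [0.653  0.1479 0.0277] 0.59
top [ 0.4832 -0.281   0.0267] 0.39
top tape_roll [ 0.4561 -0.1431 -0.0026] 0.96
top marker_black [ 0.4605 -0.4124  0.0127] 0.72
40 ((467.43109130859375, -290.71929931640625), (18.882713317871094, 36.4886474609375), 4.608034133911133) 0.050845000026079945
```

View pics/car5.png

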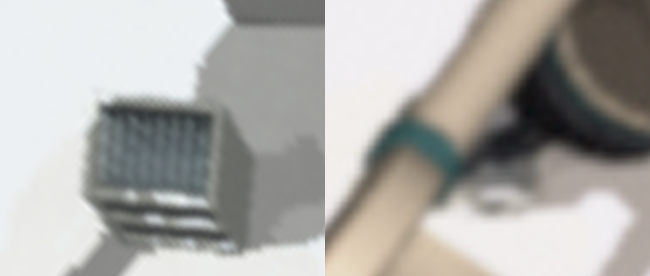

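>>> carry_out(delta_pos=[[0,0,0],[0,0,0],[-0.002,-0.005,0],[-0.002,-0.005,0.08],[-0.002,-0.005,0.18],[-0.002,-0.005,0.27],[-0.002,-0.005,0.32],[-0.002,-0.005,0.32]], turn=[[0,0,0.3],[0,0,0.6],[0,0,0.9],[0,0,1],[0,0,1],[0,0,1],[0,0,1],[0,0,1]], claw=[-0.75,-0.75,-0.75,-0.75,-0.75,-0.75,-0.75,-0.75])

```text
clock: 19.8
position: [0.4778, -0.2793, 0.0204]
ee_rot: [-0.002, 0.999, -0.041, -0.003]
contact_force: [-0.4, 0.1, -0.3]
width: 0.0747
gripper_force: 0.0
```

```bash
python3 -c "
from h import *
go((.4812,-.2803,.023,-94.5))"
```

```text
clock 19.80 pos [ 0.4778 -0.2793  0.0204] th -94.69 F [-0.4  0.1 -0.3] w 0.0747 q6 1.00
[0.009, 0.002, -0.007] [-0.007, 0.011, -0.006]
```

>>> carry_out(delta_pos=[[0,0,-0.002],[0,0,-0.002]], turn=[[0,0,0],[0,0,0]], claw=[-0.75,-0.75])

```text
clock: 20.0
position: [0.4812, -0.2818, 0.0257]
ee_rot: [0.001, 0.999, -0.041, 0.001]
contact_force: [-0.6, -0.5, 0.1]
width: 0.0749
gripper_force: 0.0
```

```bash
python3 -c "
from h import *
go((.4812,-.2803,.023,-94.5))"
```

```text
clock 20.00 pos [ 0.4812 -0.2818  0.0257] th -94.70 F [-0.6 -0.5  0.1] w 0.0749 q6 1.00
[-0.0, -0.004, 0.007] [0.003, -0.005, -0.007]
```

Well placed; close, then lift.

>>> carry_out(delta_pos=[[0,-0.003,0.004],[0,-0.003,0.004],[0,-0.003,0.004],[0,-0.003,0.004],[0,-0.003,0.004]], turn=[[0,0,0],[0,0,0],[0,0,0],[0,0,0],[0,0,0]], claw=[-0.5,1,1,1,1], force=25)

```text
clock: 20.5
position: [0.4807, -0.2801, 0.0236]
ee_rot: [0.0, 0.999, -0.041, 0.001]
contact_force: [-0.4, 0.5, 6.4]
width: 0.0535
gripper_force: 27.9
```

```bash
python3 -c "
from h import *
s=manip.get_state();print(s['gripper_force'])
go((.481,-.282,.124,-94.7),(.463,-.4078,.124,-94.8))"
```

```text
27.94176310300827
clock 20.50 pos [ 0.4807 -0.2801  0.0236] th -94.70 F [-0.4  0.5  6.4] w 0.0535 q6 1.00
[0.002, 0.005, -0.251] [0.002, -0.003, -0.0]
[-0.017, 0.322, -0.251] [0.002, -0.003, 0.003]
```

>>> carry_out(delta_pos=[[0,0,-0.05],[0,0,-0.13],[0,0,-0.22],[0,0.05,-0.25],[-0.006,0.12,-0.25],[-0.011,0.2,-0.25],[-0.015,0.28,-0.25],[-0.017,0.32,-0.25],[-0.017,0.322,-0.25],[-0.017,0.322,-0.25]], turn=[[0,0,0],[0,0,0],[0,0,0],[0,0,0],[0,0,0],[0,0,0],[0,0,0],[0,0,0],[0,0,0],[0,0,0]], claw=[1,1,1,1,1,1,1,1,1,1])

```text
clock: 21.5
position: [0.4623, -0.4063, 0.1219]
ee_rot: [-0.001, 0.999, -0.041, -0.0]
contact_force: [-0.2, 0.2, -0.7]
width: 0.0537
gripper_force: 27.0
```

```bash
python3 - <<'E'
from h import *
im=manip.get_image("scene"); 
go((.463,-.4078,.074,-94.8),(.463,-.4078,.036,-94.8))
for q in("carrier_mid","stand"):
    for d in manip.place_of("scene",q)[:2]: print(q,np.round(d["point"],4),round(d["score"],2))
w=cloud(im).reshape(-1,3); q=w[(np.hypot(w[:,0]-.463,w[:,1]+.408)<.052)&(w[:,2]>.004)&(w[:,2]<.075)]
h=q[q[:,2]>.04]
for hh in(h[h[:,0]<.463],h[h[:,0]>.463]): print("cheek",len(hh),hh.mean(0).round(4))
a=im["image"][260:420,300:460,::-1]; cv2.imwrite("pics/s6.png",cv2.resize(a,None,fx=3.7,fy=3.7,interpolation=2))
E
```

```text
clock 21.55 pos [ 0.4625 -0.4058  0.1221] th -94.70 F [-0.5 -0.2 -1.7] w 0.0535 q6 0.82
[0.002, 0.005, 0.12] [-0.004, 0.002, 0.003]
[0.002, 0.005, 0.215] [-0.004, 0.002, 0.003]
carrier_mid [ 0.4647 -0.4069  0.1239] 0.85
carrier_mid [0.5149 0.1902 0.0726] 0.33
stand [ 0.4608 -0.404  -0.0013] 0.58
cheek 165 [ 0.4353 -0.4065  0.057 ]
cheek 17 [ 0.4863 -0.434   0.0485]
```

View pics/s6.png

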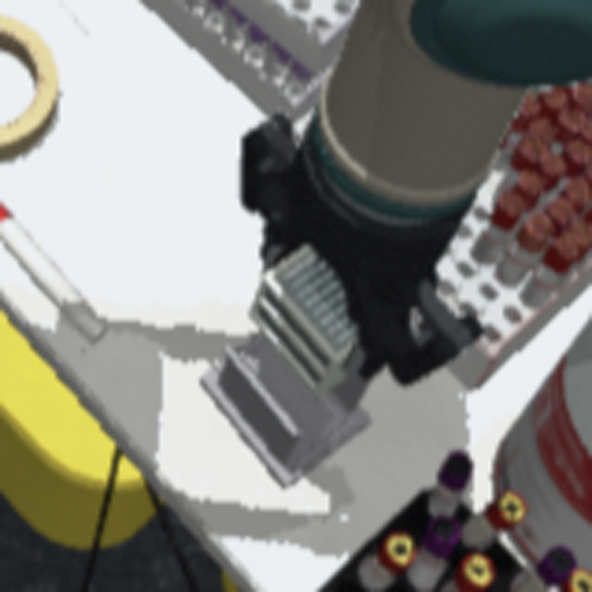

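>>> carry_out(delta_pos=[[0.001,0.004,0],[0.001,0.004,0.04],[0.001,0.004,0.08],[0.001,0.004,0.1],[0.001,0.004,0.12],[0.001,0.004,0.13],[0.001,0.004,0.13]], turn=[[0,0,0],[0,0,0],[0,0,0],[0,0,0],[0,0,0],[0,0,0],[0,0,0]], claw=[1,1,1,1,1,1,1])

```text
clock: 22.35
position: [0.4629, -0.4089, 0.0701]
ee_rot: [-0.0, 0.999, -0.041, -0.0]
contact_force: [0.0, -0.6, -1.3]
width: 0.0536
gripper_force: 27.1
```

```bash
python3 -c "
from h import *
go((.463,-.4075,.0345,-94.7))"
```

```text
clock 22.35 pos [ 0.4629 -0.4089  0.0701] th -94.70 F [ 0.  -0.6 -1.3] w 0.0536 q6 0.82
[0.0, -0.003, 0.089] [-0.001, 0.001, -0.0]
```

Between the cheeks without contact; continue down.

>>> carry_out(delta_pos=[[0,-0.002,0.02],[0,-0.002,0.04],[0,-0.002,0.055],[0,-0.002,0.068],[0,-0.002,0.076],[0,-0.002,0.08],[0,-0.002,0.08]], turn=[[0,0,0],[0,0,0],[0,0,0],[0,0,0],[0,0,0],[0,0,0],[0,0,0]], claw=[1,1,1,1,1,1,1])

```text
clock: 23.05
position: [0.463, -0.4083, 0.0382]
ee_rot: [-0.0, 0.999, -0.041, -0.0]
contact_force: [-0.3, 0.3, -0.4]
width: 0.0533
gripper_force: 27.1
```

>>> carry_out(delta_pos=[[0,0,0.004],[0,0,0.007],[0,0,0.009],[0,0,0.01],[0,0,0.01]], turn=[[0,0,0],[0,0,0],[0,0,0],[0,0,0],[0,0,0]], claw=[1,1,1,1,1])

```text
clock: 23.55
position: [0.463, -0.4083, 0.0345]
ee_rot: [-0.0, 0.999, -0.041, 0.0]
contact_force: [0.1, -0.7, -0.9]
width: 0.0536
gripper_force: 27.1
```

>>> carry_out(delta_pos=[[0,0,0.002],[0,0,0.004],[0,0,0.005],[0,0,0.005]], turn=[[0,0,0],[0,0,0],[0,0,0],[0,0,0]], claw=[1,1,1,1])

```text
clock: 23.95
position: [0.4631, -0.4084, 0.0336]
ee_rot: [0.0, 0.999, -0.041, 0.0]
contact_force: [-1.7, 2.1, 6.7]
width: 0.0535
gripper_force: 27.8
```

>>> carry_out(delta_pos=[[0,0,0],[0,0,0],[0,0,0],[0,0,0],[0,0,-0.05],[0,0,-0.15],[0,0,-0.28],[0,0,-0.4],[0,0,-0.4],[0,0,-0.4]], turn=[[0,0,0],[0,0,0],[0,0,0],[0,0,0],[0,0,0],[0,0,0],[0,0,0],[0,0,0],[0,0,0],[0,0,0]], claw=[-0.7,-0.7,-0.7,-0.7,-0.7,-0.7,-0.7,-0.7,-0.7,-0.7])

```text
clock: 24.95
position: [0.4635, -0.4089, 0.1941]
ee_rot: [0.001, 0.999, -0.041, 0.001]
contact_force: [-0.3, -0.3, -0.2]
width: 0.0728
gripper_force: 0.0
```

```bash
python3 - <<'E'
from h import *
go()
im=manip.get_image("scene")
for q in("carrier_mid","stand","gate_post"):
    for d in manip.place_of("scene",q)[:2]: print(q,np.round(d["point"],4),round(d["score"],2))
w=cloud(im).reshape(-1,3); k=w[(np.abs(w[:,0]-.463)<.018)&(np.abs(w[:,1]+.408)<.025)&(w[:,2]>.05)&(w[:,2]<.08)]; print("top z",np.percentile(k[:,2],[50,90,98]))
A=im["image"][260:420,300:460,::-1]; B=im["image"][130:290,150:310,::-1]
cv2.imwrite("pics/f7.png",cv2.resize(np.hstack([A,B]),None,fx=2.5,fy=2.5,interpolation=2))
E
```

```text
clock 24.95 pos [ 0.4635 -0.4089  0.1941] th -94.71 F [-0.3 -0.3 -0.2] w 0.0728 q6 0.82
carrier_mid [ 0.464  -0.4125  0.0398] 0.76
stand [ 0.4647 -0.4042 -0.0011] 0.73
gate_post [0.3757 0.2525 0.0773] 0.97
top z [0.05918438 0.06233955 0.06370473]
```

View pics/f7.png

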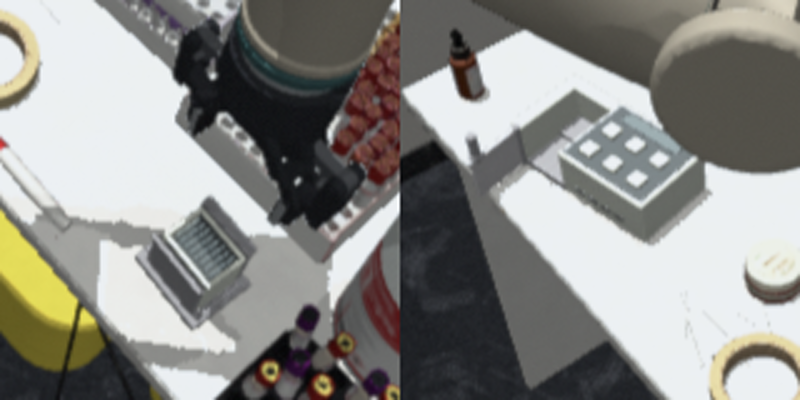

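The picture shows the carrier seated in the stand at about (205,250), with its top near 62 mm. The gate is open, its post at about (475,150), all keys are up, and the arm is clear.

```bash
python3 -c "
from rig import manip
print(manip.sign_off())"
```

```text
the job is handed in; nothing more can be done
None
```

I pressed the four keys in order, swung the gate about 1.57 rad open, re-gripped the carrier on the worktop and seated it in the draining stand, then handed the job in at about 25 s; no verdict came back, and I had no force reading on the last key (near-left) while it was down.

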